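# Turn a display tray round the corner post and seat it in the packing station

## Robot

A 6-joint arm with a two-finger parallel gripper is mounted at the origin on the work surface. World frame = base frame: x ahead of the robot, y to its left, z up, the work surface at z = 0. Lengths are in m, angles in degrees, forces in N, time in s.
With the tool pointing down it reaches from about 0.35 to 0.875 m from the base axis. Payload 4.2 kg.
Tool frame: the origin (TCP) lies between the finger pads; the fingertips stand 25 mm ahead of it and the grasp point (between the pads) lies 6 mm ahead of it (r.tips_ahead is the distance from the TCP to the fingertips, in m); z points along the fingers, y is the direction in which the jaws open and shut (so a half turn about z gives the same grasp; the last joint's range is limited). The gripper opens to 87 mm and grips with 3 to 60 N. Pads are 19 mm wide; open, the fingers measure 117 mm over their backs; the gripper's body (75 mm by 190 mm) begins 51 mm behind the grasp point.
Start: joints at [81.566, 22.042, 0.453, 0, -68.411, -14.817], TCP at [0.247, 0.574, 0.248] pointing down, gripper open.
Joint ranges: [-179.83, 179.83], [-69.29, 118.12], [-61.27, 80.66], [-181.25, 117.63], [-171.15, -9.14], [-177.46, 177.46]. Speed limits (degrees/s): [159.86, 159.86, 180, 180, 180, 180].

## Interface

Orientations are given as a 3x3 rotation matrix whose columns are the frame's x, y, z axes.
In Python, from station import r, vision, finish_job gives the robot as it stands.
- The arm moves only by the shell command python3 -m jog 'ROWS'. ROWS is a JSON object of lists of equal length, an entry for each row: "rot": the turn, a rotation vector about the world's x, y, z in degrees, a list of three; "delta_pos": the shift along the world's x, y, z in mm, a list of three; "grip": the opening in per cent of the stroke, from 0 (shut) to 100 (fully open). A call has 1 to 10 rows; each row shifts and turns the commanded pose from where the row before left it; what a row does not reach is not made up. A row lasts 1/12 s, in which the tool goes at most 41.7 mm and 7.16 degrees, less where a joint would pass 70% of its speed; a pose out of reach is approached as far as the arm can. A call with a gripper value outside its range is refused whole. The fingers move at their own pace and stop on an object; the grip force is fixed at half the most. Time passes only in rows, so rows that do not move let the fingers close. It gives the time, the measured TCP pose, the force and the opening at its end, in the units of the state.
- r.sense(): the state, without advancing time (a new reading comes with each control period).
- vision.capture(name): name is "scene" or "top" or "wrist"; returns a dict with "frame" (400x640x3 uint8, red, green, blue), "K" (3x3 intrinsics, pixels), "k1" (the pictures are not rectified: a ray, as slopes to the right and down, at radius r is drawn at 1 + k1 r^2 times it, then the intrinsics apply), "xyz" and "orientation" of the camera in the world. Camera axes: x right, y up, looking along -z (the intrinsics and any distortion apply to the point x, -y, -z); pixel columns grow to the right and rows downward; lengths in m; the calibration is good to about 2 mm. A picture is of the moment at which its call begins. There is no depth.
- finish_job(): hands the job in, once; it reports no verdict.
The state is a dict: "time_s": time; "joints": joint angles; "joint_velocities": joint speeds; "effort": joint torques, N m; "tcp_pos": TCP position; "ee_rot": TCP orientation; "wrist_force": force on the tool from outside, world axes, zero at the start; "moment": the same for the moment, N m; "gripper_width": opening from 0.0 (shut) to 1.0 (fully open).
Only numpy, scipy, OpenCV 4.12 (cv2) and the standard library are available. Lean on these libraries where they do the work, as an engineer would, in place of code of your own. Each camera call takes 0.05 s, during which the arm holds its last target. There are 200 camera calls.

## Task

Push the square tray of tins against the round corner post so that it swings a quarter turn about the post and its low front comes to face the guide rail, then slide it along the rail and press it home against the end stop, ending flush against both rail and stop. Slide it flat on the plate without lifting or tipping it, push gently because the thin tins dent, leave the cans and the tape roll alone, and let go at the end.

Things in the scene. Friction and masses are not known exactly. Their poses are not given: they have to be found in the camera images.
- station: Fixed packing station: bare steel slide plate, top 6 mm above the bench, 270 mm (x) by 520 mm (y), carrying corner post, low rail and end stop. Origin on the bench under the post's axis; the plate spans x -70 to 200, y -290 to 230 mm. Its y axis runs along the rail from post to end stop, x points from the rail over the plate, away from the robot. Place and yaw vary.
- rail (a point): Point on the working face of the aluminium guide rail, 100 mm along from the post's axis, at the plate's surface. The rail runs along station y from the post to y 217 mm, is 8 mm thick and 24 mm high above the plate; its working face is the plane x = 12 mm of the station's frame, flush with the post's side.
- post: Fixed round steel corner post on the station, 24 mm across, 60 mm high above the plate. Origin at the centre of its foot, on the plate. It stands at the end of the rail nearest to the tray at the start. It is hard: bring the tray against post, rail and stop at 25 mm/s or less; a knock at 50 mm/s, or a push above 35 N, dents the tins.
- stop: Fixed aluminium end stop at the far end of the rail, square to it, 40 mm high above the plate and 10 mm thick. Its working face looks back towards the post: it is the plane y = 175 mm of the station's frame (y = 0 of this frame) and spans station x 12 to 152 mm. Origin on the plate's surface, in that plane.
- tray_center (a point): Centre of the loose square cardboard tray of four short aluminium tins, 30 mm above its underside. 130 by 130 mm, 60 mm high on three sides; the fourth, its front (-x axis), is a lip 22 mm high. Too wide to grasp; 0.25 to 0.6 kg, slides under 1 to 5 N. Starts beside the post on the side away from the stop, its front towards the stop: yaw about -90 degrees (give or take 12) from the station's.
- tray_front (a point): Middle of the outer face of the tray's low front lip, 65 mm from its centre along -x, 11 mm above its underside. The front leads against the post; the tray turns anticlockwise seen from above until its axes match the station's. Friction is high: a push straight at the post wedges the tray; a fingertip bearing on the high back and moving in an arc round the post carries it round.
- seat (a point): Point where the tray's centre is when it is flush with rail and stop: station x = 77 mm, y = 110 mm, 30 mm above the plate. Axes are the station's, and the seated tray's.
- can_a: Bystander: empty aluminium drink can, standing, 66 mm across and 122 mm high, left of the station beyond the end stop. Origin at the centre of its underside.
- can_b: Bystander: another such can, standing farther from the robot beside the first.
- tape_roll: Bystander: cardboard tape core lying flat, 100 mm across, 48 mm high, right of the station, off the plate. Origin at the centre of its underside.

How it is judged:
By the outcome, as a careful person would: the job done as asked, in the order asked, and still so for the second after the job is handed in, with the robot touching nothing.
It also fails if it takes over 72 s, if anything falls off the work surface, if the arm or the gripper's body presses on something with over 40 N, if the wrist force passes 120 N, or if a joint passes its speed limit or range.

## Working session

There is one attempt and no reset: what is moved stays moved. The work goes in short steps, Python scripts to look and compute and a shell command to move; the robot and the scene stay as the last step left them, time stands still between calls to the robot, and variables do not carry over. Pictures are saved under pics/ and viewed, about 8 in all and at most 12, crops included, and the job is handed in when it is done.

```bash
ls; mkdir -p pics
python3 - <<'E'
from station import r, vision
import cv2,pickle
for n in ["top","scene"]:
    c=vision.capture(n); cv2.imwrite(f"pics/{n}0.png",c["frame"][:,:,::-1]); pickle.dump(c,open(f"{n}0.pkl","wb"))
    print(n,c["K"],c["k1"],c["xyz"],c["orientation"])
print(r.sense())
E
```

```text
pics
top [[391.76648881   0.         320.23126759]
 [  0.         391.76648881 197.62042607]
 [  0.           0.           1.        ]] 0.01792799149725995 [ 0.42521124 -0.00795795  1.17612251] [[-0.01431855  0.99527549 -0.09602958]
 [-0.99979452 -0.01287268  0.0156591 ]
 [ 0.01434896  0.09623406  0.9952553 ]]
scene [[378.946829     0.         315.70475478]
 [  0.         378.946829   196.60434494]
 [  0.           0.           1.        ]] -0.08675811686764692 [ 1.13805423 -0.29941956  0.77281965] [[ 0.41281666 -0.676796    0.60953226]
 [ 0.91070252  0.29623595 -0.28786313]
 [ 0.01425925  0.67393726  0.73865096]]
{'time_s': 0.1, 'joints': array([ 8.15675823e+01,  2.20877132e+01,  3.88896534e-01, -2.25021042e-02,
       -6.84097448e+01, -1.48167195e+01]), 'joint_velocities': array([ 0.01427079, -0.08927798,  0.23580281,  0.0520974 ,  0.00938939,
       -0.05503737]), 'effort': array([ 3.34428360e-04, -3.91687095e+01,  1.87936360e+01,  4.23189059e+00,
        1.35195628e-02, -7.70234897e-05]), 'tcp_pos': array([0.24650953, 0.57382619, 0.24657071]), 'ee_rot': array([[ 9.18740006e-01, -3.94862498e-01, -6.39081269e-04],
       [-3.94862993e-01, -9.18738212e-01, -1.82069304e-03],
       [ 1.31775019e-04,  1.92509308e-03, -9.99998138e-01]]), 'wrist_force': array([-0.13205581,  0.02255431, -0.06005174]), 'moment': array([-0.00340776, -0.01050035, -0.04943476]), 'gripper_width': 1.0008947606741239}
```

View pics/top0.png

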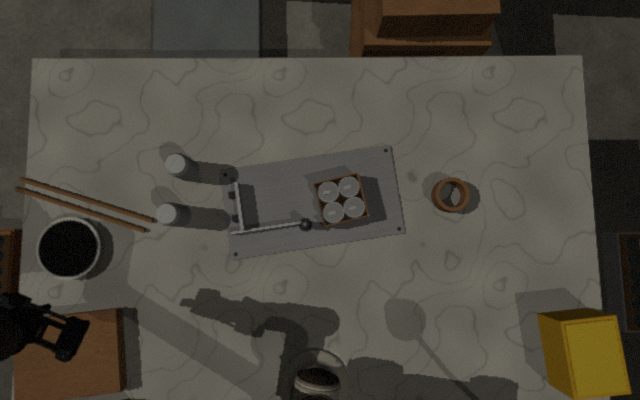

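View pics/scene0.png

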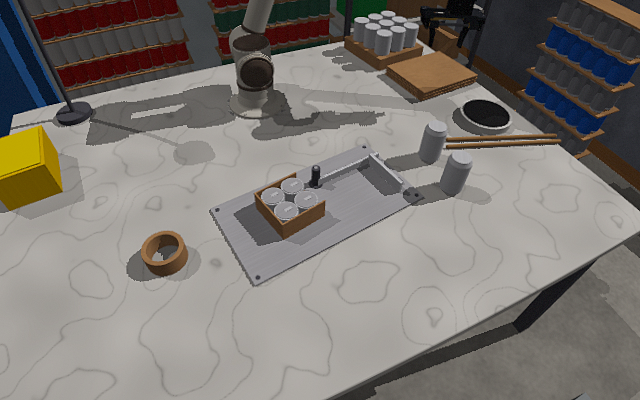

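The top view shows the plate at about (230–405, 145–260), the post at (306,225), the rail running left to (234,234), the stop near (238,205) and the tray at (341,200). I'll enlarge both views.

Run:
```python
import cv2
a=cv2.imread("pics/top0.png")[138:268,215:415]; b=cv2.imread("pics/scene0.png")[140:290,200:430]
cv2.imwrite("pics/topc.png",cv2.convertScaleAbs(cv2.resize(a,None,fx=4,fy=4,interpolation=cv2.INTER_CUBIC),alpha=1.6))
cv2.imwrite("pics/scenec.png",cv2.convertScaleAbs(cv2.resize(b,None,fx=3.4,fy=3.4,interpolation=cv2.INTER_CUBIC),alpha=1.3))
```

```text
(no output)
```

View pics/topc.png

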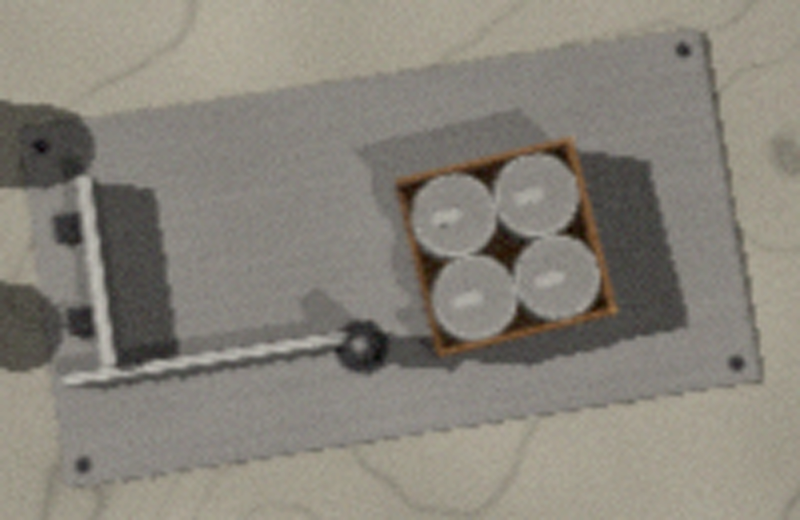

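View pics/scenec.png

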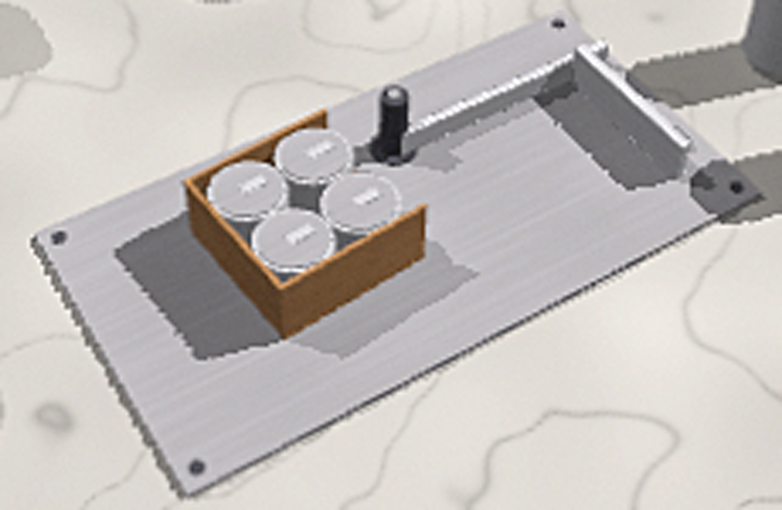

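Features read off: plate corners, post top, stop top and the tray's top corners in both views, with the low front facing the stop. I'll fit both poses using these.

```bash
cat > h.py <<'E'
import numpy as np, pickle
from scipy.optimize import least_squares
T0=lambda u,v:(215+(u+.5)/4-.5,138+(v+.5)/4-.5)
S0=lambda u,v:(200+(u+.5)/3.4-.5,140+(v+.5)/3.4-.5)
def proj(c,P):
    q=(np.atleast_2d(P)-c["xyz"])@np.array(c["orientation"])
    s=np.c_[q[:,0]/-q[:,2],q[:,1]/q[:,2]]
    s=s*(1+c["k1"]*(s**2).sum(1,keepdims=True))
    return s*np.diag(c["K"])[:2]+np.array(c["K"])[:2,2]
def pose(p,L):
    L=np.atleast_2d(L)/1000.; a=np.radians(p[2]); R=np.array([[np.cos(a),-np.sin(a)],[np.sin(a),np.cos(a)]])
    return np.c_[L[:,:2]@R.T+p[:2],L[:,2]]
def fit(obs,p0):  # obs: list of (cam, local pts mm, pixels)
    f=lambda p:np.concatenate([(proj(c,pose(p,L))-np.array(px)).ravel() for c,L,px in obs])
    s=least_squares(f,p0,x_scale=[.01,.01,1],loss="soft_l1"); return s.x,f(s.x).reshape(-1,2)
E
python3 - <<'E'
from h import *
t=pickle.load(open("top0.pkl","rb"));s=pickle.load(open("scene0.pkl","rb"))
st_t=(t,[[200,-290,6],[-70,-290,6],[-70,230,6],[0,0,66],[152,175,46],[12,175,46]],[T0(706,32),T0(761,379),T0(68,486),T0(363,343),T0(90,180),T0(114,364)])
st_s=(s,[[200,-290,6],[-70,-290,6],[0,0,66]],[S0(187,492),S0(36,238),S0(395,92)])
tr_t=(t,[[-65,65,66],[-65,-65,66],[65,65,66],[65,-65,66]],[T0(440,354),T0(398,182),T0(615,311),T0(571,140)])
tr_s=(s,[[65,65,66],[65,-65,66],[-65,-65,66],[-65,65,66],[65,-65,6]],[S0(187,183),S0(283,285),S0(427,207),S0(325,112),S0(285,338)])
for a,b,p0 in[(st_t,st_s,[.35,.1,5]),(tr_t,tr_s,[.4,-.05,-85])]:
    for o in([a],[b],[a,b]):
        p,e=fit(o,p0);print(p.round(4),e.round(1).tolist())
    P=p if p0[2]<0 else None
    if P is None: Q=p
d=pose([0,0,-Q[2]],[[*(P[:2]-Q[:2])*1000,0]])[0]*1000
print("tray in station",d,P[2]-Q[2])
E
```

```text
[0.459  0.019  7.7474] [[-1.1, -0.6], [0.2, 0.7], [-0.2, 0.4], [-0.5, 0.3], [0.5, -1.7], [0.9, 0.2]]
[0.4568 0.0204 8.2426] [[0.5, 0.3], [-0.4, -1.7], [-0.1, 0.7]]
[0.4588 0.0198 7.9215] [[-1.5, -0.8], [-0.0, 0.4], [-0.3, 0.7], [-0.8, 0.3], [0.2, -1.4], [0.6, 0.4], [-0.2, 0.8], [-0.6, -1.6], [-0.0, 1.2]]
[ 6.100000e-01 -8.640000e-02 -1.057058e+02] [[0.4, -83.0], [-0.8, 3.2], [0.2, -60.7], [0.0, 25.4]]
[ 5.552000e-01 -9.680000e-02 -1.472325e+02] [[-2.9, 17.6], [0.3, -43.9], [-0.1, -0.6], [0.2, 62.3], [0.8, -44.0]]
[ 5.511000e-01 -9.500000e-02 -1.477293e+02] [[26.3, -66.4], [-1.1, 1.0], [7.7, -18.0], [-19.4, 49.7], [-2.8, 16.0], [0.7, -45.1], [-0.1, -1.7], [-0.1, 60.8], [1.1, -45.2]]
tray in station [  75.62256879 -126.43287875    0.        ] -155.6507571983462
```

Run:
```python
from h import *
t=pickle.load(open("top0.pkl","rb"));s=pickle.load(open("scene0.pkl","rb"))
tr_t=(t,[[-65,-65,66],[-65,65,66],[65,-65,66],[65,65,66]],[T0(440,354),T0(398,182),T0(615,311),T0(571,140)])
tr_s=(s,[[65,-65,66],[65,65,66],[-65,65,66],[-65,-65,66],[65,65,6]],[S0(187,183),S0(283,285),S0(427,207),S0(325,112),S0(285,338)])
Q=np.array([.4588,.0196,7.9])
for o in([tr_t],[tr_s],[tr_t,tr_s]):
    P,e=fit(o,[.5,-.08,-85]);print(P.round(4),e.round(1).tolist())
    print("tray in station",(pose([0,0,-Q[2]],[[*(P[:2]-Q[:2])*1000,0]])[0]*1000).round(1),P[2]-Q[2])
```

```text
[  0.5271  -0.0849 -76.9857] [[-0.2, 0.7], [-0.6, -0.6], [0.5, 0.5], [0.2, -0.7]]
tray in station [  53.3 -112.9    0. ] -84.88572561602075
[  0.5275  -0.0844 -76.8321] [[-0.8, -0.9], [-0.3, 1.3], [0.4, -0.3], [0.2, -1.2], [0.4, 0.7]]
tray in station [  53.7 -112.5    0. ] -84.73211194497696
[  0.5273  -0.0846 -76.8746] [[-0.2, 0.7], [-0.7, -0.6], [0.5, 0.4], [0.0, -0.8], [-0.8, -0.9], [-0.4, 1.3], [0.3, -0.3], [0.2, -1.2], [0.3, 0.7]]
tray in station [  53.5 -112.6    0. ] -84.77458312477825
```

Station: post at (0.459, 0.020), yaw 7.9°. The tray's yaw is 85° behind that, with about a 40 mm gap to the post. Next I move the closed gripper behind the tray's back.

```bash
python3 -m jog '{"rot":[[0,0,-2.3],[0,0,-2.3],[0,0,-2.3],[0,0,-2.3],[0,0,-2.3],[0,0,-2.3],[0,0,-2.3],[0,0,-2.3],[0,0,-2.3],[0,0,-2.3]],"delta_pos":[[13,-32,0],[13,-32,0],[13,-32,0],[13,-32,0],[13,-32,0],[13,-32,0],[13,-32,0],[13,-32,0],[13,-32,0],[13,-32,0]],"grip":[0,0,0,0,0,0,0,0,0,0]}'
python3 -m jog '{"rot":[[0,0,-2.3],[0,0,-2.3],[0,0,-2.3],[0,0,-2.3],[0,0,-2.3],[0,0,-2.3],[0,0,-2.3],[0,0,-2.3],[0,0,-2.3],[0,0,-2.3]],"delta_pos":[[13,-32,0],[13,-32,0],[13,-32,0],[13,-32,0],[13,-32,0],[13,-32,0],[13,-32,0],[13,-32,0],[13,-32,0],[13,-32,0]],"grip":[0,0,0,0,0,0,0,0,0,0]}'
cat >> h.py <<'E'
import cv2
Q=np.array([.4588,.0196,7.9])
def look(p0,save=None):
    from station import vision
    obs=[]
    for n in("top","scene"):
        c=vision.capture(n); f=c["frame"]
        if save: cv2.imwrite(f"pics/{save}_{n}.png",f[:,:,::-1])
        hsv=cv2.cvtColor(f,cv2.COLOR_RGB2HSV); m=cv2.inRange(hsv,(5,100,45),(20,255,255))
        obs.append((c,m))
    u=np.linspace(-64,64,40); o=np.ones(40)
    B=np.c_[o*64,u,o*66]; L=np.c_[u,o*64,o*66]; R=np.c_[u,-o*64,o*66]
    pts=np.r_[B,L,R]
    dts=[cv2.distanceTransform(255-m,cv2.DIST_L2,5) for _,m in obs]
    def f(p):
        out=[]
        for (c,m),d in zip(obs,dts):
            q=proj(c,pose(p,pts)).astype(np.float32)
            out.append(cv2.remap(d,q[:,0],q[:,1],cv2.INTER_LINEAR).ravel())
        v=np.concatenate(out); return np.minimum(v,6)
    best=min((least_squares(f,np.array(p0)+[dx,dy,a],x_scale=[.01,.01,3],diff_step=1e-3,loss="soft_l1") for dx in(-.008,0,.008) for dy in(-.008,0,.008) for a in(-6,0,6)),key=lambda s:s.cost)
    return best.x,f(best.x).mean()
def instation(p):
    d=pose([0,0,-Q[2]],[[*(np.array(p[:2])-Q[:2])*1000,0]])[0]*1000
    return d[:2].round(1),round(p[2]-Q[2],1)
def report(p0,save=None):
    from station import r
    p,c=look(p0,save); s=r.sense()
    print("tray",p.round(4).tolist(),"cost",round(c,2),"in station",*instation(p))
    t=s["tcp_pos"]; l=pose([0,0,-p[2]],[[*(t[:2]-p[:2])*1000,0]])[0]*1000
    R=np.array(s["ee_rot"]); print("tcp",t.round(4),"tool y",round(np.degrees(np.arctan2(R[1,1],R[0,1])),2),"R33",R[:,2].round(4),"local",l[:2].round(1),"F",s["wrist_force"].round(2),"t",s["time_s"])
E
python3 -c "
from h import *
report([.5273,-.0846,-76.9])"
```

```text
time_s: 0.93
tcp_pos: [0.3767, 0.2524, 0.2474]
ee_rot: [[0.69, -0.723, -0.0], [-0.723, -0.69, -0.0], [-0.0, 0.0, -1.0]]
wrist_force: [1.2, 0.2, 0.3]
gripper_width: 0.328
time_s: 1.77
tcp_pos: [0.5068, -0.0675, 0.2473]
ee_rot: [[0.352, -0.936, -0.001], [-0.936, -0.352, 0.0], [-0.0, 0.0, -1.0]]
wrist_force: [-0.1, 0.6, 0.4]
gripper_width: 0.003
tray [0.5282, -0.0849, -77.5692] cost 0.98 in station [  54.4 -113.1] -85.5
tcp [ 0.5075 -0.0693  0.2467] tool y -159.61 R33 [-1.3e-03 -8.0e-04 -1.0e+00] local [-19.7 -16.9] F [-0.33  0.66  0.13] t 1.8667
```

```bash
python3 -m jog '{"rot":[[0,0,-2],[0,0,-2],[0,0,-2],[0,0,-1.4],[0,0,0]],"delta_pos":[[11,-29,0],[11,-29,0],[11,-29,0],[11,-29,0],[0,0,0]],"grip":[0,0,0,0,0]}'
python3 -m jog '{"rot":[[0,0,0],[0,0,0],[0,0,0],[0,0,0],[0,0,0],[0,0,0],[0,0,0],[0,0,0]],"delta_pos":[[0,0,-35],[0,0,-35],[0,0,-35],[0,0,-35],[0,0,-35],[0,0,-20],[0,0,-10],[0,0,0]],"grip":[0,0,0,0,0,0,0,0]}'
python3 -c "
from h import *
report([.5273,-.0846,-76.9])"
```

```text
time_s: 2.28
tcp_pos: [0.5517, -0.1849, 0.2465]
ee_rot: [[0.227, -0.974, -0.001], [-0.974, -0.227, -0.001], [0.001, 0.001, -1.0]]
wrist_force: [0.2, 0.3, -0.3]
gripper_width: 0.007
time_s: 2.95
tcp_pos: [0.5489, -0.1808, 0.0402]
ee_rot: [[0.232, -0.973, -0.006], [-0.973, -0.232, 0.001], [-0.002, 0.005, -1.0]]
wrist_force: [-0.5, -0.0, -0.4]
gripper_width: 0.004
tray [0.53, -0.0823, -75.1886] cost 3.16 in station [  56.5 -110.7] -83.1
tcp [ 0.5515 -0.1814  0.0434] tool y -166.58 R33 [ 1.3e-03 -4.0e-04 -1.0e+00] local [101.3  -4.5] F [0.18 0.07 1.02] t 3.05
```

```bash
for k in 1 2; do :; done
python3 -m jog '{"rot":[[0,0,0],[0,0,0],[0,0,0],[0,0,0],[0,0,0],[0,0,0],[0,0,0],[0,0,0],[0,0,0],[0,0,0]],"delta_pos":[[-0.4,1.9,0],[-0.4,1.9,0],[-0.4,1.9,0],[-0.4,1.9,0],[-0.4,1.9,0],[-0.4,1.9,0],[-0.4,1.9,0],[-0.4,1.9,0],[-0.4,1.9,0],[-0.4,1.9,0]],"grip":[0,0,0,0,0,0,0,0,0,0]}'
python3 -m jog '{"rot":[[0,0,0],[0,0,0],[0,0,0],[0,0,0],[0,0,0],[0,0,0],[0,0,0],[0,0,0]],"delta_pos":[[-0.4,1.6,0],[-0.4,1.6,0],[-0.4,1.6,0],[-0.4,1.6,0],[-0.4,1.6,0],[-0.4,1.6,0],[-0.4,1.6,0],[-0.4,1.6,0]],"grip":[0,0,0,0,0,0,0,0]}'
python3 -m jog '{"rot":[[0,0,0],[0,0,0],[0,0,0],[0,0,0],[0,0,0],[0,0,0],[0,0,0],[0,0,0]],"delta_pos":[[-0.4,1.6,0],[-0.4,1.6,0],[-0.4,1.6,0],[-0.4,1.6,0],[-0.4,1.6,0],[-0.4,1.6,0],[-0.4,1.6,0],[-0.4,1.6,0]],"grip":[0,0,0,0,0,0,0,0]}'
python3 -c "
from h import *
report([.5233,-.0746,-76.9],'a')"
```

```text
time_s: 3.88
tcp_pos: [0.5466, -0.1626, 0.0425]
ee_rot: [[0.231, -0.973, -0.0], [-0.973, -0.231, -0.0], [-0.0, 0.0, -1.0]]
wrist_force: [0.7, -0.3, 0.2]
gripper_width: 0.003
time_s: 4.55
tcp_pos: [0.5434, -0.15, 0.0425]
ee_rot: [[0.231, -0.973, -0.0], [-0.973, -0.231, -0.0], [0.0, 0.0, -1.0]]
wrist_force: [0.6, -2.4, -0.7]
gripper_width: 0.006
time_s: 5.22
tcp_pos: [0.5402, -0.137, 0.0425]
ee_rot: [[0.231, -0.973, -0.0], [-0.973, -0.231, 0.0], [-0.0, 0.0, -1.0]]
wrist_force: [1.8, -2.0, -1.1]
gripper_width: 0.004
tray [0.5288, -0.0811, -77.4675] cost 3.16 in station [  55.5 -109.4] -85.4
tcp [ 0.5401 -0.1368  0.0426] tool y -166.64 R33 [-3.e-04  3.e-04 -1.e+00] local [56.8 -1. ] F [ 0.52  0.74 -0.08] t 5.3167
```

```bash
python3 -c "
import cv2
a=cv2.imread('pics/a_top.png')[138:268,215:415]; b=cv2.imread('pics/a_scene.png')[140:270,200:430]
a=cv2.resize(a,(460,299));b=cv2.resize(b,(529,299))
cv2.imwrite('pics/a5.png',cv2.convertScaleAbs(cv2.resize(cv2.vconcat([cv2.resize(a,(529,344)),b]),(490,595)),alpha=1.6))"
```

```text
(no output)
```

View pics/a5.png

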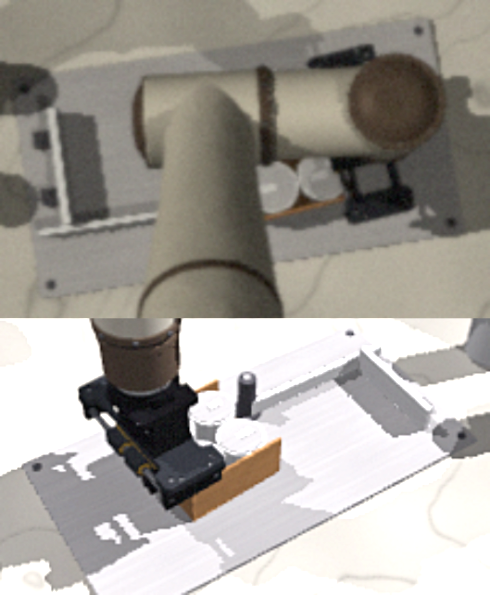

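The scene view shows the finger flat on the tray's back; the tray is sliding toward the post and the arm blocks the top view. I'll switch the tracker to a silhouette fit on the scene camera while pushing on.

```bash
python3 -m jog '{"rot":[[0,0,0],[0,0,0],[0,0,0],[0,0,0],[0,0,0],[0,0,0],[0,0,0]],"delta_pos":[[-0.4,1.6,0],[-0.4,1.6,0],[-0.4,1.6,0],[-0.4,1.6,0],[-0.4,1.6,0],[-0.4,1.6,0],[-0.4,1.6,0]],"grip":[0,0,0,0,0,0,0]}'
cat >> h.py <<'E'
from scipy.optimize import minimize
def look(p0,save=None,prior=None):
    from station import vision
    c=vision.capture("scene"); f=c["frame"]
    if save: cv2.imwrite(f"pics/{save}_scene.png",f[:,:,::-1])
    p0=np.array(p0,float); k=4
    ctr=proj(c,pose(p0,[[0,0,30]]))[0].astype(int); x0,y0=ctr-75
    g=cv2.resize(cv2.GaussianBlur(f[y0:y0+150,x0:x0+150],(3,3),0),None,fx=k,fy=k,interpolation=cv2.INTER_LINEAR)
    hsv=cv2.cvtColor(g,cv2.COLOR_RGB2HSV)
    org=cv2.inRange(hsv,(4,95,45),(20,255,255))>0
    # exclude arm-coloured / far things: nothing else orange in this window
    lit=(hsv[...,2]>75)&~org&(hsv[...,1]<60)
    pix=lambda P:((proj(c,P)-[x0,y0]+.5)*k-.5)
    z=[6,66]
    C8=np.array([[a,b,h] for a in(-65,65) for b in(-65,65) for h in z])
    faces=[((1,0),[[65,-65],[65,65]]),((0,1),[[65,65],[-65,65]]),((0,-1),[[-65,-65],[65,-65]])]
    def cost(p):
        hull=np.zeros(org.shape,np.uint8); w=np.zeros(org.shape,np.uint8)
        cv2.fillConvexPoly(hull,cv2.convexHull((pix(pose(p,C8))*16).round().astype(np.int32)),1,shift=4)
        a=np.radians(p[2])
        for n,e in faces:
            N=np.array([np.cos(a)*n[0]-np.sin(a)*n[1],np.sin(a)*n[0]+np.cos(a)*n[1]])
            m=pose(p,[[*np.mean(e,0),30]])[0,:2]
            if N@(c["xyz"][:2]-m)>0:
                q=np.array([[*e[0],6],[*e[1],6],[*e[1],66],[*e[0],66]])
                cv2.fillConvexPoly(w,(pix(pose(p,q))*16).round().astype(np.int32),1,shift=4)
        v=((org&(hull==0)).sum()+(lit&(w>0)).sum()-(org&(w>0)).sum()*.5)/k/k
        if prior is not None:
            l=pose([0,0,-p[2]],[[*(prior[:2]-p[:2])*1000,0]])[0]*1000
            v+=3*min(abs(l[0]-74.5),10)
        return v
    S=np.array([.006,.006,4]); best=None
    for d in([0,0,0],[1,0,1],[-1,0,-1],[0,1,-1],[0,-1,1]):
        q=p0+S*d; s=minimize(cost,q,method="Nelder-Mead",options=dict(initial_simplex=np.r_[[q],q+np.diag(S)],xatol=1e-4,fatol=.05))
        if best is None or s.fun<best.fun: best=s
    return best.x,best.fun
E
python3 - <<'E'
from h import *
import station
class V:  # check on the first picture (known pose) 
    def capture(self,n): return pickle.load(open("scene0.pkl","rb"))
v=station.vision; station.vision=V(); print(look([.532,-.08,-73])); station.vision=v
report([.521,-.055,-76.9],'b')
E
```

```text
time_s: 5.9
tcp_pos: [0.5375, -0.1258, 0.0426]
ee_rot: [[0.231, -0.973, 0.0], [-0.973, -0.231, -0.0], [0.0, -0.0, -1.0]]
wrist_force: [0.0, -2.6, -1.1]
gripper_width: 0.001
(array([  0.52435458,  -0.0845642 , -76.95430313]), np.float64(-490.75))
tray [0.5168, -0.0548, -76.5038] cost -275.72 in station [ 47.2 -81.7] -84.4
tcp [ 0.5374 -0.1256  0.0426] tool y -166.64 R33 [ 0.e+00  1.e-04 -1.e+00] local [73.6  3.5] F [-0.3  -2.7  -0.59] t 5.95
```

```bash
python3 -m jog '{"rot":[[0,0,0],[0,0,0],[0,0,0],[0,0,0],[0,0,0],[0,0,0]],"delta_pos":[[-0.3,1.1,0],[-0.3,1.1,0],[-0.3,1.1,0],[-0.3,1.1,0],[-0.3,1.1,0],[-0.3,1.1,0]],"grip":[0,0,0,0,0,0]}'
python3 -m jog '{"rot":[[0,0,0],[0,0,0],[0,0,0]],"delta_pos":[[-0.2,0.8,0],[-0.2,0.8,0],[0,0,0]],"grip":[0,0,0]}'
python3 -c "
from h import *
report([.5165,-.046,-76.9],'c')"
```

```text
time_s: 6.45
tcp_pos: [0.5357, -0.1193, 0.0426]
ee_rot: [[0.231, -0.973, 0.0], [-0.973, -0.231, -0.0], [0.0, -0.0, -1.0]]
wrist_force: [1.4, -2.0, -1.4]
gripper_width: 0.006
time_s: 6.7
tcp_pos: [0.536, -0.1179, 0.0428]
ee_rot: [[0.231, -0.973, 0.002], [-0.973, -0.231, -0.0], [0.001, -0.001, -1.0]]
wrist_force: [1.5, -4.5, -1.1]
gripper_width: 0.006
tray [0.515, -0.0468, -76.2773] cost -280.75 in station [ 46.6 -73.5] -84.2
tcp [ 0.536  -0.1179  0.0428] tool y -166.63 R33 [ 1.5e-03 -3.0e-04 -1.0e+00] local [74.1  3.5] F [ 3.68 -4.31 -1.41] t 6.75
```

```bash
python3 -m jog '{"rot":[[0,0,0],[0,0,0],[0,0,0],[0,0,0],[0,0,0],[0,0,0],[0,0,0],[0,0,0]],"delta_pos":[[0.5,-2,0],[0.5,-2,0],[9,2.2,0],[9,2.2,0],[9,2.2,0],[9,2.2,0],[0,0,0],[-0.2,1,0]],"grip":[0,0,0,0,0,0,0,0]}'
python3 -m jog '{"rot":[[0,0,0],[0,0,0],[0,0,0],[0,0,0]],"delta_pos":[[-0.2,1,0],[-0.2,1,0],[-0.2,1,0],[0,0,0]],"grip":[0,0,0,0]}'
python3 - <<'E'
from h import *
report([.5178,-.046,-76.9],'d')
def pp(th): 
    f=(th+76.9)/84.8
    return pose([.4588,.0196,th],[[151.5,84-19*f,0]])[0,:2]*1000
th=-76.9
while th<9:
    a,b=pp(th),pp(th+7); print(round(th,1),a.round(1),"per row",((b-a)/10).round(2)); th+=7
E
```

```text
time_s: 7.42
tcp_pos: [0.5727, -0.1117, 0.0423]
ee_rot: [[0.231, -0.973, -0.0], [-0.973, -0.231, 0.0], [-0.0, 0.0, -1.0]]
wrist_force: [-0.1, -0.2, -1.1]
gripper_width: 0.007
time_s: 7.75
tcp_pos: [0.5715, -0.1091, 0.0427]
ee_rot: [[0.231, -0.973, 0.001], [-0.973, -0.231, -0.0], [0.0, -0.001, -1.0]]
wrist_force: [0.6, -1.4, -0.3]
gripper_width: 0.004
tray [0.5129, -0.0443, -78.6956] cost -120.72 in station [ 44.8 -70.7] -86.6
tcp [ 0.5715 -0.1091  0.0427] tool y -166.65 R33 [ 5.e-04 -1.e-04 -1.e+00] local [75.  44.8] F [ 0.16 -1.21 -0.83] t 7.8
-76.9 [ 575.  -108.9] per row [1.33 1.46]
-69.9 [588.3 -94.3] per row [1.15 1.59]
-62.9 [599.8 -78.4] per row [0.96 1.7 ]
-55.9 [609.4 -61.4] per row [0.76 1.79]
-48.9 [617.  -43.5] per row [0.55 1.86]
-41.9 [622.4 -24.9] per row [0.33 1.9 ]
-34.9 [625.7  -5.9] per row [0.11 1.91]
-27.9 [626.9  13.2] per row [-0.1   1.91]
-20.9 [625.8  32.3] per row [-0.32  1.87]
-13.9 [622.7  51. ] per row [-0.52  1.82]
-6.9 [617.4  69.2] per row [-0.72  1.74]
0.1 [610.2  86.6] per row [-0.91  1.64]
7.1 [601.1 103. ] per row [-1.08  1.52]
```

```bash
python3 -m jog '{"rot":[[0,0,0.7],[0,0,0.7],[0,0,0.7],[0,0,0.7],[0,0,0.7],[0,0,0.7],[0,0,0.7],[0,0,0.7],[0,0,0.7],[0,0,0.7]],"delta_pos":[[1.2,1.5,0],[1.3,1.5,0],[1.3,1.5,0],[1.3,1.5,0],[1.3,1.5,0],[1.3,1.5,0],[1.3,1.5,0],[1.3,1.5,0],[1.3,1.5,0],[1.3,1.5,0]],"grip":[0,0,0,0,0,0,0,0,0,0]}'
python3 -c "
from h import *
report([.5248,-.038,-71],'e')"
```

```text
time_s: 8.63
tcp_pos: [0.5857, -0.0939, 0.043]
ee_rot: [[0.349, -0.937, 0.003], [-0.937, -0.349, -0.0], [0.001, -0.002, -1.0]]
wrist_force: [3.9, -4.2, -1.0]
gripper_width: 0.004
tray [0.5185, -0.0362, -70.5651] cost -112.19 in station [ 51.4 -63.5] -78.5
tcp [ 0.586  -0.0937  0.043 ] tool y -159.51 R33 [ 2.8e-03 -2.0e-04 -1.0e+00] local [76.6 44.5] F [ 3.55 -3.71 -1.21] t 8.6833
```

```bash
python3 -m jog '{"rot":[[0,0,0.7],[0,0,0.7],[0,0,0.7],[0,0,0.7],[0,0,0.7],[0,0,0.7],[0,0,0.7],[0,0,0.7],[0,0,0.7],[0,0,0.7]],"delta_pos":[[1.2,1.6,0],[1.2,1.6,0],[1.2,1.6,0],[1.2,1.6,0],[1.1,1.6,0],[1.1,1.6,0],[1.1,1.6,0],[1.1,1.6,0],[1.1,1.6,0],[1.1,1.6,0]],"grip":[0,0,0,0,0,0,0,0,0,0]}'
python3 -m jog '{"rot":[[0,0,0.7],[0,0,0.7],[0,0,0.7],[0,0,0.7],[0,0,0.7],[0,0,0.7],[0,0,0.7],[0,0,0.7],[0,0,0.7],[0,0,0.7]],"delta_pos":[[1,1.7,0],[1,1.7,0],[1,1.7,0],[1,1.7,0],[0.9,1.7,0],[0.9,1.7,0],[0.9,1.7,0],[0.9,1.7,0],[0.9,1.7,0],[0.9,1.7,0]],"grip":[0,0,0,0,0,0,0,0,0,0]}'
python3 -c "
from h import *
report([.532,-.017,-57],'f')
a=cv2.imread('pics/f_scene.png')[110:260,200:420]
cv2.imwrite('pics/f6.png',cv2.convertScaleAbs(cv2.resize(a,None,fx=3,fy=3,interpolation=cv2.INTER_CUBIC),alpha=1.3))"
```

```text
time_s: 9.52
tcp_pos: [0.5978, -0.0778, 0.0432]
ee_rot: [[0.461, -0.887, 0.004], [-0.887, -0.461, -0.0], [0.002, -0.004, -1.0]]
wrist_force: [5.1, -3.7, -0.8]
gripper_width: 0.006
time_s: 10.35
tcp_pos: [0.6078, -0.0607, 0.0435]
ee_rot: [[0.566, -0.824, 0.006], [-0.824, -0.566, 0.0], [0.003, -0.005, -1.0]]
wrist_force: [6.8, -3.8, -1.4]
gripper_width: 0.004
tray [0.5297, -0.0202, -54.1565] cost -194.25 in station [ 64.8 -49.1] -62.1
tcp [ 0.6079 -0.0604  0.0434] tool y -145.49 R33 [ 5.6e-03  1.0e-04 -1.0e+00] local [78.4 39.8] F [ 6.27 -2.81 -1.02] t 10.4
```

View pics/f6.png

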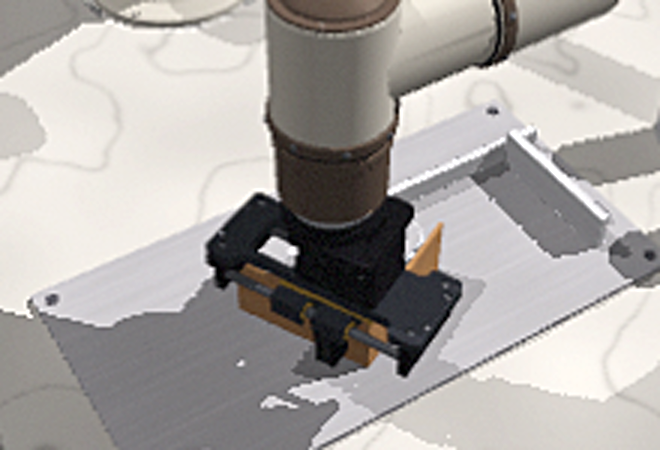

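The tool is flat on the tray's back (bottom edge about (240–375, 300–365)) and the tray turns with it about the post. I continue along the arc.

```bash
python3 -m jog '{"rot":[[0,0,0.7],[0,0,0.7],[0,0,0.7],[0,0,0.7],[0,0,0.7],[0,0,0.7],[0,0,0.7],[0,0,0.7],[0,0,0.7],[0,0,0.7]],"delta_pos":[[0.8,1.8,0],[0.8,1.8,0],[0.8,1.8,0],[0.8,1.8,0],[0.8,1.8,0],[0.7,1.8,0],[0.7,1.8,0],[0.7,1.8,0],[0.7,1.8,0],[0.7,1.8,0]],"grip":[0,0,0,0,0,0,0,0,0,0]}'
python3 -m jog '{"rot":[[0,0,0.7],[0,0,0.7],[0,0,0.7],[0,0,0.7],[0,0,0.7],[0,0,0.7],[0,0,0.7],[0,0,0.7],[0,0,0.7],[0,0,0.7]],"delta_pos":[[0.6,1.9,0],[0.6,1.9,0],[0.6,1.8,0],[0.6,1.9,0],[0.6,1.8,0],[0.5,1.9,0],[0.5,1.8,0],[0.5,1.9,0],[0.5,1.9,0],[0.5,1.9,0]],"grip":[0,0,0,0,0,0,0,0,0,0]}'
python3 -c "
from h import *
report([.540,.005,-41],'g')"
```

```text
time_s: 11.23
tcp_pos: [0.6157, -0.0425, 0.0436]
ee_rot: [[0.662, -0.749, 0.007], [-0.749, -0.662, 0.0], [0.004, -0.005, -1.0]]
wrist_force: [6.1, -3.4, -1.2]
gripper_width: 0.004
time_s: 12.07
tcp_pos: [0.6214, -0.0235, 0.0438]
ee_rot: [[0.749, -0.663, 0.007], [-0.663, -0.749, 0.001], [0.005, -0.005, -1.0]]
wrist_force: [7.1, -2.5, -1.1]
gripper_width: 0.003
tray [0.5369, -0.0024, -40.4762] cost -165.72 in station [ 74.3 -32.5] -48.4
tcp [ 0.6215 -0.0232  0.0437] tool y -131.47 R33 [ 7.3e-03  8.0e-04 -1.0e+00] local [77.9 39.1] F [ 7.1  -1.88 -0.29] t 12.1167
```

```bash
python3 -m jog '{"rot":[[0,0,0.7],[0,0,0.7],[0,0,0.7],[0,0,0.7],[0,0,0.7],[0,0,0.7],[0,0,0.7],[0,0,0.7],[0,0,0.7],[0,0,0.7]],"delta_pos":[[0.4,1.9,0],[0.4,1.9,0],[0.4,1.9,0],[0.4,1.9,0],[0.3,1.9,0],[0.3,1.9,0],[0.3,1.9,0],[0.3,1.9,0],[0.3,1.9,0],[0.2,1.9,0]],"grip":[0,0,0,0,0,0,0,0,0,0]}'
python3 -m jog '{"rot":[[0,0,0.7],[0,0,0.7],[0,0,0.7],[0,0,0.7],[0,0,0.7],[0,0,0.7],[0,0,0.7],[0,0,0.7],[0,0,0.7],[0,0,0.7]],"delta_pos":[[0.2,1.9,0],[0.2,1.9,0],[0.1,1.9,0],[0.1,1.9,0],[0.1,1.9,0],[0.1,1.9,0],[0.1,1.9,0],[0.1,1.9,0],[0,1.9,0],[0,1.9,0]],"grip":[0,0,0,0,0,0,0,0,0,0]}'
python3 -c "
from h import *
report([.540,.038,-27],'i')"
```

```text
time_s: 12.95
tcp_pos: [0.6249, -0.0042, 0.0438]
ee_rot: [[0.824, -0.567, 0.008], [-0.567, -0.824, 0.001], [0.006, -0.005, -1.0]]
wrist_force: [7.4, -0.4, -0.7]
gripper_width: 0.005
time_s: 13.78
tcp_pos: [0.6261, 0.0151, 0.0439]
ee_rot: [[0.887, -0.462, 0.008], [-0.462, -0.887, 0.002], [0.007, -0.005, -1.0]]
wrist_force: [6.5, -0.5, -0.4]
gripper_width: 0.007
tray [0.539, 0.0164, -25.6963] cost -173.12 in station [ 79.  -14.2] -33.6
tcp [0.6261 0.0153 0.0439] tool y -117.46 R33 [ 0.0083  0.0017 -1.    ] local [78.9 36.8] F [ 7.93  0.01 -1.33] t 13.8333
```

```bash
python3 -m jog '{"rot":[[0,0,0.7],[0,0,0.7],[0,0,0.7],[0,0,0.7],[0,0,0.7],[0,0,0.7],[0,0,0.7],[0,0,0.7],[0,0,0.7],[0,0,0.7]],"delta_pos":[[0,1.9,0],[-0.1,1.9,0],[-0.1,1.9,0],[-0.1,1.9,0],[-0.1,1.9,0],[-0.1,1.9,0],[-0.1,1.9,0],[-0.2,1.9,0],[-0.2,1.9,0],[-0.2,1.9,0]],"grip":[0,0,0,0,0,0,0,0,0,0]}'
python3 -m jog '{"rot":[[0,0,0.7],[0,0,0.7],[0,0,0.7],[0,0,0.7],[0,0,0.7],[0,0,0.7],[0,0,0.7],[0,0,0.7],[0,0,0.7],[0,0,0.7]],"delta_pos":[[-0.2,1.9,0],[-0.3,1.9,0],[-0.3,1.9,0],[-0.3,1.9,0],[-0.3,1.9,0],[-0.3,1.9,0],[-0.3,1.9,0],[-0.4,1.9,0],[-0.4,1.8,0],[-0.4,1.8,0]],"grip":[0,0,0,0,0,0,0,0,0,0]}'
python3 -c "
from h import *
report([.540,.038,-13],'j')"
```

```text
time_s: 14.67
tcp_pos: [0.625, 0.0344, 0.044]
ee_rot: [[0.937, -0.35, 0.009], [-0.35, -0.937, 0.002], [0.007, -0.005, -1.0]]
wrist_force: [7.2, 0.4, -0.4]
gripper_width: 0.008
time_s: 15.5
tcp_pos: [0.6218, 0.0534, 0.0441]
ee_rot: [[0.972, -0.233, 0.009], [-0.233, -0.972, 0.003], [0.008, -0.005, -1.0]]
wrist_force: [6.9, 0.0, -1.0]
gripper_width: 0.009
tray [0.5366, 0.0349, -11.0232] cost -255.03 in station [79.2  4.4] -18.9
tcp [0.6217 0.0538 0.044 ] tool y -103.45 R33 [ 0.0088  0.0026 -1.    ] local [80.  34.8] F [ 7.36  1.46 -0.13] t 15.55
```

```bash
python3 -m jog '{"rot":[[0,0,0.7],[0,0,0.7],[0,0,0.7],[0,0,0.7],[0,0,0.7],[0,0,0.7],[0,0,0.7],[0,0,0.7],[0,0,0.7],[0,0,0.7]],"delta_pos":[[-0.5,1.8,0],[-0.5,1.8,0],[-0.5,1.8,0],[-0.5,1.8,0],[-0.5,1.8,0],[-0.6,1.8,0],[-0.6,1.8,0],[-0.6,1.8,0],[-0.6,1.8,0],[-0.6,1.8,0]],"grip":[0,0,0,0,0,0,0,0,0,0]}'
python3 -m jog '{"rot":[[0,0,0.7],[0,0,0.7],[0,0,0.7],[0,0,0.7],[0,0,0.7],[0,0,0.7],[0,0,0.7],[0,0,0.7]],"delta_pos":[[-0.7,1.7,0],[-0.7,1.7,0],[-0.7,1.7,0],[-0.7,1.7,0],[-0.8,1.7,0],[-0.8,1.7,0],[-0.8,1.7,0],[-0.8,1.7,0]],"grip":[0,0,0,0,0,0,0,0]}'
python3 -c "
from h import *
report([.535,.05,2],'k')"
```

```text
time_s: 16.38
tcp_pos: [0.6164, 0.0718, 0.0441]
ee_rot: [[0.994, -0.113, 0.009], [-0.113, -0.994, 0.003], [0.009, -0.004, -1.0]]
wrist_force: [7.2, 1.6, -0.4]
gripper_width: 0.004
time_s: 17.05
tcp_pos: [0.6107, 0.0857, 0.0443]
ee_rot: [[1.0, -0.015, 0.01], [-0.015, -1.0, 0.004], [0.01, -0.004, -1.0]]
wrist_force: [7.0, 2.6, -0.8]
gripper_width: 0.005
tray [0.5315, 0.0493, 1.8284] cost -299.56 in station [76.1 19.5] -6.1
tcp [0.6105 0.086  0.0443] tool y -90.83 R33 [ 0.0099  0.0038 -0.9999] local [80.2 34.1] F [ 7.46  3.37 -1.02] t 17.1
```

```bash
python3 -m jog '{"rot":[[0,0,0.7],[0,0,0.7],[0,0,0.7],[0,0,0.7],[0,0,0.7],[0,0,0.7],[0,0,0.7],[0,0,0.7]],"delta_pos":[[-0.9,1.6,0],[-0.9,1.6,0],[-0.9,1.6,0],[-0.9,1.6,0],[-0.9,1.6,0],[-1,1.6,0],[-1,1.6,0],[-1,1.5,0]],"grip":[0,0,0,0,0,0,0,0]}'
python3 -m jog '{"rot":[[0,0,0.7],[0,0,0.7],[0,0,0.7],[0,0,0.7],[0,0,0.2]],"delta_pos":[[-1,1.2,0],[-1,1,0],[-1,1,0],[-1,1,0],[-0.8,0.5,0]],"grip":[0,0,0,0,0]}'
python3 -c "
from h import *
report([.532,.06,7],'l')"
```

```text
time_s: 17.77
tcp_pos: [0.6038, 0.099, 0.0446]
ee_rot: [[0.997, 0.083, 0.012], [0.083, -0.997, 0.005], [0.012, -0.004, -1.0]]
wrist_force: [8.5, 3.2, 0.5]
gripper_width: 0.008
time_s: 18.18
tcp_pos: [0.6019, 0.1032, 0.0456]
ee_rot: [[0.991, 0.136, 0.018], [0.136, -0.991, 0.005], [0.018, -0.002, -1.0]]
wrist_force: [14.4, -3.0, -1.0]
gripper_width: 0.012
tray [0.5281, 0.0574, 9.6043] cost -305.69 in station [73.9 28. ] 1.7
tcp [0.6019 0.1033 0.0457] tool y -82.18 R33 [ 0.0178  0.005  -0.9998] local [80.4 32.9] F [13.43 -1.11 -1.5 ] t 18.2333
```

Wrist force has risen to 14 N and the tray's yaw matches the station's, so its front is on the rail at y ≈ 28 mm. Next I back off, lift clear and go round to its −y side.

```bash
python3 -m jog '{"rot":[[0,0,0],[0,0,0],[0,0,0],[0,0,0],[0,0,0],[0,0,0],[0,0,0]],"delta_pos":[[2,0.3,0],[3,0.4,0],[5,0.7,0],[5,0.7,0],[0,0,25],[0,0,25],[0,0,25]],"grip":[0,0,0,0,0,0,0]}'
python3 -m jog '{"rot":[[0,0,-6.5],[0,0,-7],[0,0,-7],[0,0,-7],[0,0,-7],[0,0,-7],[0,0,-7],[0,0,-7]],"delta_pos":[[-5,-10.6,0],[-5,-10.6,0],[-5,-10.6,0],[-5,-10.6,0],[-5,-10.6,0],[-5,-10.6,0],[-5,-10.6,0],[-5,-10.6,0]],"grip":[0,0,0,0,0,0,0,0]}'
python3 -m jog '{"rot":[[0,0,-7],[0,0,-7],[0,0,-7],[0,0,-7],[0,0,-7],[0,0,0]],"delta_pos":[[-5,-10.6,0],[-5,-10.6,0],[-5,-10.6,0],[-5,-10.6,0],[-5,-10.6,0],[0,0,0]],"grip":[0,0,0,0,0,0]}'
python3 -c "
from h import *
report([.531,.058,7.9],'m'); from station import r; print(pose([0,0,-Q[2]],[[*(r.sense()['tcp_pos'][:2]-Q[:2])*1000,0]])*1000)
a=cv2.imread('pics/m_scene.png')[110:260,200:420]
cv2.imwrite('pics/m7.png',cv2.convertScaleAbs(cv2.resize(a,None,fx=3,fy=3,interpolation=cv2.INTER_CUBIC),alpha=1.3))"
```

```text
time_s: 18.82
tcp_pos: [0.608, 0.1024, 0.1173]
ee_rot: [[0.991, 0.131, -0.004], [0.131, -0.991, -0.001], [-0.005, 0.001, -1.0]]
wrist_force: [-0.3, 0.4, -0.3]
gripper_width: 0.006
time_s: 19.48
tcp_pos: [0.5679, 0.0174, 0.117]
ee_rot: [[0.665, -0.747, -0.003], [-0.747, -0.665, -0.0], [-0.002, 0.002, -1.0]]
wrist_force: [-0.1, 0.2, -0.2]
gripper_width: 0.002
time_s: 19.98
tcp_pos: [0.5421, -0.0364, 0.1169]
ee_rot: [[0.118, -0.993, -0.004], [-0.993, -0.118, -0.0], [-0.0, 0.004, -1.0]]
wrist_force: [-0.2, 0.4, 0.6]
gripper_width: 0.007
tray [0.5287, 0.056, 8.7482] cost -390.91 in station [74.2 26.4] 0.8
tcp [ 0.5431 -0.0357  0.1172] tool y -172.91 R33 [-2.5e-03 -1.0e-04 -1.0e+00] local [  0.3 -92.8] F [ 0.44  1.32 -0.68] t 20.0333
[[ 75.90363601 -66.36528897   0.        ]]
```

View pics/m7.png

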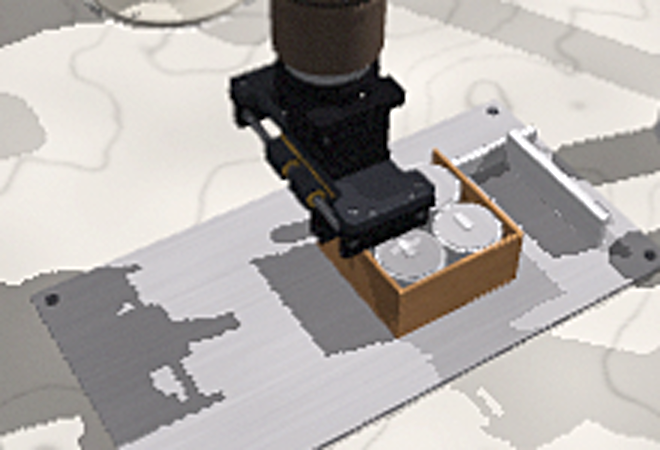

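The tray now sits flush with the rail, and the finger is behind its −y side with about an 18 mm gap. I lower it and push along the rail.

```bash
python3 -m jog '{"rot":[[0,0,0.4],[0,0,0.4],[0,0,0],[0,0,0],[0,0,0],[0,0,0]],"delta_pos":[[3,0.4,0],[3,0.4,-20],[0,0,-20],[0,0,-20],[0,0,-14],[0,0,0]],"grip":[0,0,0,0,0,0]}'
python3 -m jog '{"rot":[[0,0,0],[0,0,0],[0,0,0],[0,0,0],[0,0,0],[0,0,0],[0,0,0],[0,0,0],[0,0,0],[0,0,0]],"delta_pos":[[-0.3,2,0],[-0.3,2,0],[-0.3,2,0],[-0.3,2,0],[-0.3,2,0],[-0.2,1.5,0],[-0.2,1.5,0],[-0.2,1.5,0],[-0.2,1.5,0],[-0.2,1.5,0]],"grip":[0,0,0,0,0,0,0,0,0,0]}'
python3 -m jog '{"rot":[[0,0,0],[0,0,0],[0,0,0],[0,0,0],[0,0,0],[0,0,0],[0,0,0],[0,0,0],[0,0,0],[0,0,0]],"delta_pos":[[-0.3,1.8,0],[-0.3,1.8,0],[-0.3,1.8,0],[-0.3,1.8,0],[-0.3,1.8,0],[-0.3,1.8,0],[-0.3,1.8,0],[-0.3,1.8,0],[-0.3,1.8,0],[-0.3,1.8,0]],"grip":[0,0,0,0,0,0,0,0,0,0]}'
python3 -c "
from h import *
report([.531,.075,7.9],'n'); from station import r; print(pose([0,0,-Q[2]],[[*(r.sense()['tcp_pos'][:2]-Q[:2])*1000,0]])*1000)"
```

```text
time_s: 20.53
tcp_pos: [0.5485, -0.034, 0.0404]
ee_rot: [[0.139, -0.99, -0.007], [-0.99, -0.139, -0.001], [0.0, 0.007, -1.0]]
wrist_force: [-0.2, 0.0, -0.0]
gripper_width: 0.005
time_s: 21.37
tcp_pos: [0.5477, -0.0172, 0.0437]
ee_rot: [[0.137, -0.991, -0.0], [-0.991, -0.137, -0.001], [0.001, 0.0, -1.0]]
wrist_force: [0.6, -3.0, 1.9]
gripper_width: 0.008
time_s: 22.2
tcp_pos: [0.5449, 0.0013, 0.0437]
ee_rot: [[0.137, -0.991, 0.0], [-0.991, -0.137, -0.0], [0.0, -0.0, -1.0]]
wrist_force: [0.0, -4.2, 2.6]
gripper_width: 0.006
tray [0.5267, 0.0745, 8.6408] cost -268.38 in station [74.8 45. ] 0.7
tcp [0.5448 0.0016 0.0436] tool y -172.14 R33 [ 2.e-04  1.e-04 -1.e+00] local [  7.  -74.8] F [ 0.27 -3.17  2.66] t 22.25
[[ 82.74370614 -29.679386     0.        ]]
```

```bash
python3 -m jog '{"rot":[[0,0,0],[0,0,0],[0,0,0],[0,0,0],[0,0,0],[0,0,0],[0,0,0],[0,0,0],[0,0,0],[0,0,0]],"delta_pos":[[-0.3,1.8,0],[-0.3,1.8,0],[-0.3,1.8,0],[-0.3,1.8,0],[-0.3,1.8,0],[-0.3,1.8,0],[-0.3,1.8,0],[-0.3,1.8,0],[-0.3,1.8,0],[-0.3,1.8,0]],"grip":[0,0,0,0,0,0,0,0,0,0]}'
python3 -m jog '{"rot":[[0,0,0],[0,0,0],[0,0,0],[0,0,0],[0,0,0],[0,0,0],[0,0,0],[0,0,0],[0,0,0],[0,0,0]],"delta_pos":[[-0.3,1.8,0],[-0.3,1.8,0],[-0.3,1.8,0],[-0.3,1.8,0],[-0.3,1.8,0],[-0.3,1.8,0],[-0.3,1.8,0],[-0.3,1.8,0],[-0.3,1.8,0],[-0.3,1.8,0]],"grip":[0,0,0,0,0,0,0,0,0,0]}'
python3 -m jog '{"rot":[[0,0,0],[0,0,0],[0,0,0],[0,0,0],[0,0,0],[0,0,0],[0,0,0],[0,0,0],[0,0,0],[0,0,0]],"delta_pos":[[-0.2,1.6,0],[-0.2,1.6,0],[-0.2,1.6,0],[-0.2,1.6,0],[-0.2,1.6,0],[-0.2,1.6,0],[-0.2,1.6,0],[-0.2,1.6,0],[-0.2,1.6,0],[-0.2,1.6,0]],"grip":[0,0,0,0,0,0,0,0,0,0]}'
python3 -c "
from h import *
report([.521,.12,7.9],'o'); from station import r; print(pose([0,0,-Q[2]],[[*(r.sense()['tcp_pos'][:2]-Q[:2])*1000,0]])*1000)"
```

```text
time_s: 23.08
tcp_pos: [0.5418, 0.0193, 0.0436]
ee_rot: [[0.137, -0.991, 0.0], [-0.991, -0.137, -0.0], [0.0, -0.0, -1.0]]
wrist_force: [1.4, -4.3, 3.3]
gripper_width: 0.011
time_s: 23.92
tcp_pos: [0.539, 0.0373, 0.0436]
ee_rot: [[0.137, -0.991, 0.001], [-0.991, -0.137, 0.0], [0.0, -0.001, -1.0]]
wrist_force: [2.4, -5.0, 2.9]
gripper_width: 0.003
time_s: 24.75
tcp_pos: [0.5368, 0.0532, 0.0436]
ee_rot: [[0.137, -0.991, 0.0], [-0.991, -0.137, -0.0], [0.0, -0.0, -1.0]]
wrist_force: [1.6, -4.9, 2.8]
gripper_width: 0.002
tray [0.5181, 0.1268, 8.155] cost -261.75 in station [73.5 98.1] 0.3
tcp [0.5368 0.0534 0.0436] tool y -172.13 R33 [ 1.e-04 -0.e+00 -1.e+00] local [  8.1 -75.3] F [ 0.85 -3.45  3.47] t 24.8
[[81.88650315 22.79808451  0.        ]]
```

```bash
python3 -m jog '{"rot":[[0,0,0],[0,0,0],[0,0,0],[0,0,0],[0,0,0],[0,0,0],[0,0,0],[0,0,0],[0,0,0],[0,0,0]],"delta_pos":[[-0.2,1.2,0],[-0.2,1.2,0],[-0.2,1.2,0],[-0.2,1.2,0],[-0.2,1.2,0],[-0.1,0.9,0],[-0.1,0.9,0],[-0.1,0.9,0],[-0.1,0.9,0],[-0.1,0.9,0]],"grip":[0,0,0,0,0,0,0,0,0,0]}'
python3 -m jog '{"rot":[[0,0,0],[0,0,0]],"delta_pos":[[-0.1,0.7,0],[-0.1,0.7,0]],"grip":[0,0]}'
python3 -c "
from h import *
report([.517,.137,7.9],'p'); from station import r; print(pose([0,0,-Q[2]],[[*(r.sense()['tcp_pos'][:2]-Q[:2])*1000,0]])*1000)"
```

```text
time_s: 25.63
tcp_pos: [0.5353, 0.0636, 0.0436]
ee_rot: [[0.137, -0.991, 0.0], [-0.991, -0.137, -0.0], [0.0, 0.0, -1.0]]
wrist_force: [1.5, -5.7, 3.3]
gripper_width: 0.003
time_s: 25.8
tcp_pos: [0.5351, 0.065, 0.0436]
ee_rot: [[0.137, -0.991, 0.0], [-0.991, -0.137, -0.0], [0.0, -0.0, -1.0]]
wrist_force: [1.5, -5.9, 3.4]
gripper_width: 0.008
tray [0.5164, 0.1381, 8.0525] cost -260.38 in station [ 73.3 109.5] 0.2
tcp [0.5351 0.0651 0.0436] tool y -172.14 R33 [ 1.e-04 -1.e-04 -1.e+00] local [  8.3 -74.9] F [ 1.54 -5.54  2.66] t 25.85
[[81.84678164 34.56917856  0.        ]]
```

```bash
python3 -m jog '{"rot":[[0,0,0],[0,0,0],[0,0,0]],"delta_pos":[[-0.1,0.7,0],[-0.1,0.7,0],[-0.1,0.7,0]],"grip":[0,0,0]}'
python3 -m jog '{"rot":[[0,0,0],[0,0,0]],"delta_pos":[[-0.1,0.7,0],[-0.1,0.7,0]],"grip":[0,0]}'
```

```text
time_s: 26.1
tcp_pos: [0.535, 0.066, 0.0437]
ee_rot: [[0.137, -0.991, -0.0], [-0.991, -0.137, -0.002], [0.002, 0.0, -1.0]]
wrist_force: [4.0, -14.6, 2.9]
gripper_width: 0.002
time_s: 26.27
tcp_pos: [0.535, 0.0661, 0.0437]
ee_rot: [[0.137, -0.991, -0.0], [-0.991, -0.137, -0.003], [0.003, 0.001, -1.0]]
wrist_force: [8.0, -20.9, 0.7]
gripper_width: 0.004
```

Force jumped to about 21 N, so the tray is against the stop. I back off, come round and press lightly on its back to settle it on the rail.

```bash
python3 -m jog '{"rot":[[0,0,0],[0,0,0],[0,0,0],[0,0,0],[0,0,0],[0,0,0],[0,0,0]],"delta_pos":[[0.3,-2,0],[0.4,-3,0],[0.7,-5,0],[0,0,25],[0,0,25],[0,0,25],[0,0,0]],"grip":[0,0,0,0,0,0,0]}'
python3 -m jog '{"rot":[[0,0,0],[0,0,0],[0,0,0],[0,0,0],[0,0,0],[0,0,0]],"delta_pos":[[15.6,18.7,0],[15.6,18.7,0],[15.6,18.7,0],[15.6,18.7,0],[15.6,18.7,0],[0,0,0]],"grip":[0,0,0,0,0,0]}'
python3 -m jog '{"rot":[[0,0,0],[0,0,0],[0,0,0],[0,0,0],[0,0,0]],"delta_pos":[[0,0,-20],[0,0,-20],[0,0,-20],[0,0,-14],[0,0,0]],"grip":[0,0,0,0,0]}'
python3 -c "
from h import *
report([.518,.139,7.9],'q'); from station import r; print(pose([0,0,-Q[2]],[[*(r.sense()['tcp_pos'][:2]-Q[:2])*1000,0]])*1000)"
```

```text
time_s: 26.85
tcp_pos: [0.5389, 0.06, 0.1232]
ee_rot: [[0.138, -0.99, 0.009], [-0.99, -0.138, 0.003], [-0.002, -0.01, -1.0]]
wrist_force: [0.7, -0.3, 1.1]
gripper_width: 0.006
time_s: 27.35
tcp_pos: [0.6164, 0.1557, 0.1176]
ee_rot: [[0.14, -0.99, 0.002], [-0.99, -0.14, 0.001], [-0.001, -0.002, -1.0]]
wrist_force: [-0.1, 0.2, 0.7]
gripper_width: 0.003
time_s: 27.77
tcp_pos: [0.6109, 0.1511, 0.0404]
ee_rot: [[0.136, -0.991, -0.008], [-0.991, -0.136, -0.003], [0.001, 0.008, -1.0]]
wrist_force: [-0.3, -0.2, -0.4]
gripper_width: 0.003
tray [0.5175, 0.1412, 7.1633] cost -360.91 in station [ 74.9 112.4] -0.7
tcp [0.6123 0.1515 0.0423] tool y -172.16 R33 [-0.0046 -0.0017 -1.    ] local [95.3 -1.6] F [0.33 0.6  1.12] t 27.8167
[[170.1488254  109.55919324   0.        ]]
```

Finger is now at station x=170, y≈110; pressing −x about 13 mm and more, slowly.

```bash
python3 -m jog '{"rot":[[0,0,0],[0,0,0],[0,0,0],[0,0,0],[0,0,0],[0,0,0],[0,0,0],[0,0,0],[0,0,0],[0,0,0]],"delta_pos":[[-1.3,-0.2,0],[-1.3,-0.2,0],[-1.3,-0.2,0],[-1.3,-0.2,0],[-1.3,-0.2,0],[-1.3,-0.2,0],[-1.3,-0.2,0],[-1,-0.1,0],[-1,-0.1,0],[-0.8,-0.1,0]],"grip":[0,0,0,0,0,0,0,0,0,0]}'
python3 -m jog '{"rot":[[0,0,0],[0,0,0]],"delta_pos":[[-0.7,-0.1,0],[-0.7,-0.1,0]],"grip":[0,0]}'
```

```text
time_s: 28.65
tcp_pos: [0.602, 0.1503, 0.0446]
ee_rot: [[0.137, -0.991, -0.0], [-0.991, -0.137, 0.0], [-0.0, 0.0, -1.0]]
wrist_force: [-1.4, -0.3, 0.6]
gripper_width: 0.004
time_s: 28.82
tcp_pos: [0.6006, 0.1501, 0.0445]
ee_rot: [[0.137, -0.991, -0.0], [-0.991, -0.137, -0.0], [0.0, 0.0, -1.0]]
wrist_force: [-0.4, 0.4, 0.9]
gripper_width: 0.002
```

```bash
python3 -m jog '{"rot":[[0,0,0],[0,0,0],[0,0,0]],"delta_pos":[[-0.7,-0.1,0],[-0.7,-0.1,0],[-0.7,-0.1,0]],"grip":[0,0,0]}'
python3 -m jog '{"rot":[[0,0,0],[0,0,0]],"delta_pos":[[-0.7,-0.1,0],[-0.7,-0.1,0]],"grip":[0,0]}'
```

```text
time_s: 29.07
tcp_pos: [0.5992, 0.15, 0.0447]
ee_rot: [[0.137, -0.991, 0.002], [-0.991, -0.137, 0.0], [-0.0, -0.002, -1.0]]
wrist_force: [3.1, -0.7, -1.8]
gripper_width: 0.003
time_s: 29.23
tcp_pos: [0.599, 0.1501, 0.045]
ee_rot: [[0.137, -0.991, 0.004], [-0.991, -0.137, 0.001], [-0.001, -0.004, -1.0]]
wrist_force: [6.3, -1.0, -1.7]
gripper_width: 0.005
```

```bash
python3 -m jog '{"rot":[[0,0,0],[0,0,0],[0,0,0]],"delta_pos":[[-0.7,-0.1,0],[-0.7,-0.1,0],[0,0,0]],"grip":[0,0,0]}'
python3 -m jog '{"rot":[[0,0,0],[0,0,0],[0,0,0],[0,0,0],[0,0,0],[0,0,0],[0,0,0],[0,0,0],[0,0,0]],"delta_pos":[[2,0.3,0],[3,0.4,0],[6,0.8,0],[6,0.8,0],[0,0,30],[0,0,35],[0,0,40],[0,-20,40],[0,0,0]],"grip":[0,0,0,0,0,0,0,0,0]}'
python3 -m jog '{"rot":[[0,0,0],[0,0,0],[0,0,0],[0,0,0],[0,0,0],[0,0,0],[0,0,0],[0,0,0],[0,0,0]],"delta_pos":[[0,-35,0],[0,-35,0],[0,-35,0],[0,-35,0],[0,-35,0],[0,-35,0],[0,-35,0],[0,-35,0],[0,0,0]],"grip":[0,0,0,0,0,0,0,0,0]}'
python3 - <<'E'
from h import *
report([.52,.139,7.9],'z')
from station import vision
t=vision.capture("top")["frame"][:,:,::-1]; cv2.imwrite("pics/z_top.png",t)
s=cv2.imread('pics/z_scene.png')[120:260,240:470]
a=cv2.resize(t[140:268,150:420],(610,289),interpolation=cv2.INTER_CUBIC); b=cv2.resize(s,(610,371),interpolation=cv2.INTER_CUBIC)[60:]
cv2.imwrite("pics/z8.png",cv2.convertScaleAbs(cv2.vconcat([a,b])[:600],alpha=1.4))
E
```

```text
time_s: 29.48
tcp_pos: [0.5988, 0.1501, 0.0456]
ee_rot: [[0.138, -0.99, 0.007], [-0.99, -0.138, 0.002], [-0.001, -0.007, -1.0]]
wrist_force: [7.4, -2.2, -1.3]
gripper_width: -0.0
time_s: 30.23
tcp_pos: [0.617, 0.1327, 0.1961]
ee_rot: [[0.137, -0.99, 0.015], [-0.991, -0.137, 0.004], [-0.002, -0.015, -1.0]]
wrist_force: [0.6, 0.7, 1.2]
gripper_width: 0.005
time_s: 30.98
tcp_pos: [0.6121, -0.1521, 0.1862]
ee_rot: [[0.13, -0.991, -0.002], [-0.991, -0.13, -0.001], [0.001, 0.002, -1.0]]
wrist_force: [0.8, 0.1, -0.4]
gripper_width: 0.003
tray [0.5158, 0.1411, 8.1011] cost -481.44 in station [ 73.2 112.5] 0.2
tcp [ 0.6122 -0.1499  0.1861] tool y -172.44 R33 [-1.5e-03  1.0e-04 -1.0e+00] local [  54.4 -301.7] F [-0.22 -0.14  0.67] t 31.0333
```

View pics/z8.png

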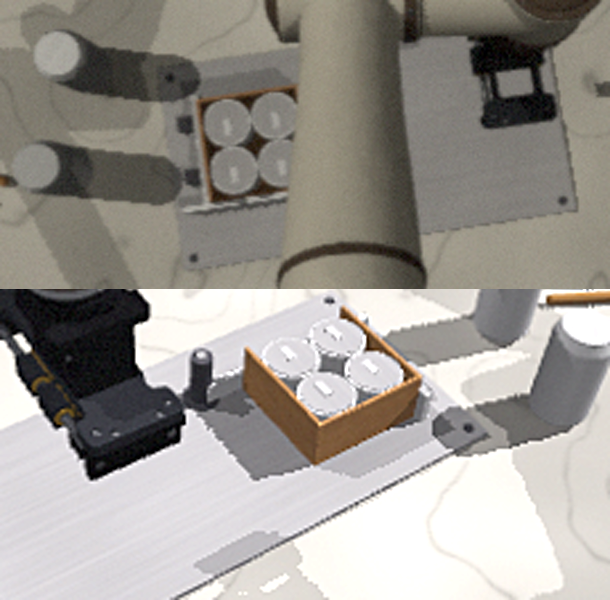

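The picture shows the tray's left edge along the stop and its front along the rail. All four tins are inside, both cans stand and the gripper is clear. Handing in.

```bash
python3 -c "
from station import finish_job
print(finish_job())"
```

```text
the job is handed in; nothing more can be done
None
```

The tray has made its quarter turn about the post and sits against both the rail and the end stop. I handed the job in at about 31 s. I pushed it to the post, swung it round with the closed fingertips on its back, slid it along the rail and pressed it home. A light push on its back then settled it on the rail, and the arm is clear of everything.

**Last checks**
- **Stop:** the finger stalled against the tray at about 21 N. From the fingertip position, the tray's centre is at station y ≈ 110 mm, which is the seat.
- **Rail:** the finger stalled at about 7 N. This puts the tray's back at station x ≈ 142 mm, as it should be when seated.
- **Yaw:** the camera fit gives 0.2° from the station's yaw.
- **Forces:** the highest reading I saw was about 22 N, at the stop.
- **Scene:** the last picture shows all four tins in the tray and both cans standing. The tape roll was outside it, and I never went near it.

**Disagreement:** the final camera fit puts the tray's centre at station (73, 112.5) mm, while the seat is at (77, 110). About 3 mm of the x error is a bias the fit also showed on the first picture. I attribute the 2.5 mm in y to calibration and fit error, because the contact positions and the picture both show the tray flush.

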